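# Load the sample magazine and snap its cover on

### The job

Push every sample jar upright into the lane of the magazine, in single file between the guide rails, wholly inside its mouth. Then lay the cover on the magazine with its tongue at the mouth and press it down corner by corner until all four clips have clicked home; leave the other glassware where it stands.

Things in the scene. Friction and masses are not known exactly. Their poses are not given: they have to be found in the camera images.
- magazine: Sample magazine, screwed to the bench: a straight lane between two teal guide rails (50 mm high, 56 mm apart inside, 216 mm long) with an end stop as high. Origin on the bench at the middle of the lane; x along the lane, the way the jars go in; z up. The lane's floor is the bench itself. Four blue clips and grey guides for the cover stand outside the rails.
- lane_mouth (a point): Middle of the lane's open mouth, on the bench, at magazine x = -108 mm; axes as the magazine's. From the mouth two wings 50 mm high flare out over 40 mm more, to about 90 mm apart.
- lane_end (a point): Middle of the lane's closed end, on the bench, at magazine x = +108 mm.
- seat (a point): Centre of the cover's seat, 70 mm above the bench over the magazine's origin, axes as the magazine's: the cover's origin when home. Four ledges at this height (x = +-66 to 112, y = +-29 to 57 mm) carry it. Grey guides with flared tops (y = +-59.5 mm mid-length, 111 mm high; x = +-124.5, y = +-46 mm, 101 mm high) centre it, with 1.5 mm play in y, 4.5 in x.
- clip_nose1 (a point): Nose of a blue sprung clip, 20 mm wide, at magazine x = -75, y = -53.5 mm, 78 mm above the bench (the clip's top is at 89 mm). It yields outwards as the cover's edge is pressed past it (8 to 16 N on the corner) and clicks back over the edge.
- clip_nose2 (a point): Nose of a blue sprung clip, 20 mm wide, at magazine x = -75, y = +53.5 mm, 78 mm above the bench (the clip's top is at 89 mm). It yields outwards as the cover's edge is pressed past it (8 to 16 N on the corner) and clicks back over the edge.
- clip_nose3 (a point): Nose of a blue sprung clip, 20 mm wide, at magazine x = +75, y = -53.5 mm, 78 mm above the bench (the clip's top is at 89 mm). It yields outwards as the cover's edge is pressed past it (8 to 16 N on the corner) and clicks back over the edge.
- clip_nose4 (a point): Nose of a blue sprung clip, 20 mm wide, at magazine x = +75, y = +53.5 mm, 78 mm above the bench (the clip's top is at 89 mm). It yields outwards as the cover's edge is pressed past it (8 to 16 N on the corner) and clicks back over the edge.
- foam_block: White foam block, 200 x 90 x 45 mm, fixed to the bench; the cover lies on it at the start. Origin at the centre of its underside.
- cover: Clip-on cover, 0.24 kg: a rigid plate 240 x 116 x 5 mm, white with an amber window and a handle. Origin at the centre of the plate's underside, x along its length, z up. Laid in the guides it first rests on the clip noses, 10 to 15 mm above its seat; each corner must be pressed home. Pressing one corner can lift the opposite one, even unclip it: go round neighbour by neighbour and check. 25 N does no harm.
- handle (a point): Middle of the top of the cover's black bar handle, 39 mm above the cover's origin. The bar is 80 mm along the cover's x, 14 mm wide, 34 mm high over the plate.
- tongue (a point): Middle of the lower edge of the cover's tongue, at cover x = -116.5 mm, 26 mm below the plate: 40 mm wide, 4 mm thick. It closes the lane's mouth, so the cover's x axis must point the same way as the magazine's.
- corner1 (a point): Blue dot on the cover's top at cover x = -102, y = -42 mm: where to press for this corner. 75 mm above the bench when its clip is home, 80 mm or more when it is not.
- corner2 (a point): Blue dot on the cover's top at cover x = -102, y = +42 mm: where to press for this corner. 75 mm above the bench when its clip is home, 80 mm or more when it is not.
- corner3 (a point): Blue dot on the cover's top at cover x = +102, y = -42 mm: where to press for this corner. 75 mm above the bench when its clip is home, 80 mm or more when it is not.
- corner4 (a point): Blue dot on the cover's top at cover x = +102, y = +42 mm: where to press for this corner. 75 mm above the bench when its clip is home, 80 mm or more when it is not.
- jar1: Amber sample jar with a white cap, an upright cylinder 50 mm in diameter and 64 mm high, about 0.13 kg. Origin at the centre of its underside, z up. Two to four jars are present; absent ones read None.
- jar2: Amber sample jar with a white cap, an upright cylinder 50 mm in diameter and 64 mm high, about 0.13 kg. Origin at the centre of its underside, z up. Two to four jars are present; absent ones read None.
- jar3: Amber sample jar with a white cap, an upright cylinder 50 mm in diameter and 64 mm high, about 0.13 kg. Origin at the centre of its underside, z up. Two to four jars are present; absent ones read None.
- jar4: Amber sample jar with a white cap, an upright cylinder 50 mm in diameter and 64 mm high, about 0.13 kg. Origin at the centre of its underside, z up. Two to four jars are present; absent ones read None.
- flask: Small green glass conical flask, 72 mm wide, 100 mm high. Leave alone. Origin under its centre.
- beaker: Glass beaker, 68 mm wide, 85 mm high. Leave alone. Origin under its centre.
- wash_bottle: White wash bottle with a red cap, 60 mm wide, 120 mm high. Leave alone. Origin under its centre.
There are look-alikes about, which are no part of the job. What is shaped like the jar3 but blue or red is not meant.

How it is judged:
By the outcome, as a careful person would: the job done as asked, in the order asked, and still so for the second after the job is handed in, with the robot touching nothing.
Of jar1, jar2, jar3, jar4 only 2 to 4 are there at a start; the rules pass over those that are not, and their reading is None.
At some moment in a run one of jar1, jar2, jar3, jar4 may be knocked a few centimetres aside while the robot is not near it.
Once in a run the grip may slacken for a moment while it holds something.
It also fails if it takes over 210 s, if anything falls off the work surface, if the arm or the gripper's body presses on something with over 40 N, if the wrist force passes 120 N, or if a joint passes its speed limit or range.

### The arm

A 7-joint arm with a two-finger parallel gripper is mounted at the origin on the work surface. World frame = base frame: x ahead of the robot, y to its left, z up, the work surface at z = 0. Lengths are in m, angles in rad, forces in N, time in s.
With the tool pointing down it reaches from about 0.425 to 0.925 m from the base axis. Payload 6.8 kg.
Tool frame: the origin (TCP) lies on the mounting face of the last link; the fingertips stand 173 mm ahead of it and the grasp point (between the pads) lies 155 mm ahead of it; z points along the fingers, y is the line along which they close (so a half turn about z gives the same grasp; the last joint's range is limited). The gripper opens to 85 mm and grips with 20 to 120 N. Pads are 22 mm wide; open, the fingers measure 114 mm over their backs; the gripper's body (76 mm by 85 mm) begins 54 mm behind the grasp point. The pads swing forward as they close: fully open they stand 13 mm farther back than shut.
Start: joints at [-1.319, 0.477, 0.022, 1.555, -0.011, 1.109, -0.083], TCP at [0.238, 0.632, 0.405] pointing down, gripper open.
Joint ranges: [-2.96, 2.96], [-0.34, 2.1], [-1.41, 1.46], [0.24, 2.44], [-1.37, 4.51], [0.17, 1.92], [-2.96, 2.96]. Speed limits (rad/s): [2.39, 2.39, 3.14, 3.14, 3.14, 3.14, 3.14].

### API

Orientations are given as a unit quaternion [w, x, y, z].
In Python, from station import bot gives the robot as it stands. The module is installed in compiled form; this text tells all that it offers.
- The arm moves only by the shell command python3 -m pendant 'ROWS' [FORCE]. ROWS is JSON, a list of rows, each a list of 5 numbers: the finger opening in m, from 0 to 0.0854, then the shift along the tool's x, y, z in m, then the turn about the tool's z in degrees. In form: [[jaw, x, y, z, yaw], ...]. A call has 1 to 12 rows; each row shifts and turns the commanded pose from where the row before left it, along the tool's axes as they then stand; what a row does not reach is not made up. A row lasts 1/12 s, in which the tool goes at most 41.7 mm and 7.16 degrees, less where a joint would pass 70% of its speed; a pose out of reach is approached as far as the arm can. A call with a gripper value outside its range is refused whole. The fingers move at their own pace and stop on an object; FORCE is the grip in N (left out, the last holds). Time passes only in rows, so rows that do not move let the fingers close. It gives the time, the measured TCP pose, the force, the opening and the grip force at its end, in the units of the state.
- bot.get_obs(): the state, without advancing time (a new reading comes with each control period).
- bot.read_camera(name): name is "scene" or "top" or "wrist"; returns (picture, depth): 480x640x3 uint8, blue, green, red; 480x640 float32, m along the optical axis (not along the pixel's ray), 0 where there is no reading.
- bot.camera_model(name): a dict with "intrinsics" (3x3 intrinsics, pixels), "R" (3x3) and "t" (3): a world point X has camera coordinates R X + t. Camera axes: x right, y down, z forward; pixel columns grow to the right and rows downward; lengths in m; the calibration is good to about 2 mm. The wrist camera is an equidistant fisheye: a pixel r from the principal point sees the ray r / f radians off the axis. A picture is of the moment at which its call begins: read the wrist's pose just before it. camera_model takes no time and is no camera call; for the wrist camera it gives the pose at the moment of the call.
- bot.hand_in(): hands the job in; it is judged then, once.
Trained networks look in the newest picture that a camera, given by its name, has taken for a name from the list of things; names that differ only in an ending like _2 or _b are one class to them, and where a whole thing is asked for, a point or a joint stands for the part that bears it (a point fixed in the world has none). Each returns a list of dicts, best first, with "score" (0 to 1); they miss things now and then, are a little off and sometimes report something else, mostly with a low value. They report only what shows in the picture. A call takes as long as a camera call. They do not tell look-alikes from the thing itself.
- bot.boxes_of(name, camera): "at" ([column, row] in pixels, amid what is visible of it).
- bot.trace(name, camera): "mask" (480x640 bool, what is visible of it) and "at" ([column, row] in pixels, amid what is visible of it).
- bot.pinpoint(name, camera): "at" ([column, row] in pixels: a listed point, or the origin of a listed thing).
The state is a dict: "t": time; "q": joint angles; "joint_vel": joint speeds; "joint_torque": joint torques, N m; "eef_pos": TCP position; "tool_rot": TCP orientation; "contact_force": force on the tool from outside, world axes, zero at the start; "torque": the same for the moment, N m; "gripper_width": opening from 0.0 (shut) to 1.0 (fully open); "grasp_force": force on a finger pad.
Only numpy, scipy, OpenCV 4.12 (cv2) and the standard library are available. Lean on these libraries where they do the work, as an engineer would, in place of code of your own. Each camera call takes 0.05 s, during which the arm holds its last target. There are 200 camera calls.

## Working session

There is one attempt and no reset: what is moved stays moved. The work goes in short steps, Python scripts to look and compute and a shell command to move; the robot and the scene stay as the last step left them, time stands still between calls to the robot, and variables do not carry over. Pictures are saved under pics/ and viewed, at most 14 in all, crops included, and the job is handed in when it is done.

```bash
mkdir -p pics; ls; cat > h.py <<'E'
import numpy as np, cv2
from station import bot
def snap(cam,name=None):
    m=bot.camera_model(cam); p,d=bot.read_camera(cam)
    if name: cv2.imwrite('pics/'+name+'.png',p)
    return p,d,m
def world(m,uv,z,fish=False):
    "pixel -> world point on plane z"
    K=np.array(m["intrinsics"]);R=np.array(m["R"]);t=np.array(m["t"])
    x=(uv[0]-K[0,2])/K[0,0]; y=(uv[1]-K[1,2])/K[1,1]
    if fish:
        r=np.hypot(x,y); s=np.sin(r)/max(r,1e-9); ray=np.array([x*s,y*s,np.cos(r)])
    else: ray=np.array([x,y,1.])
    c=-R.T@t; w=R.T@ray
    return c+w*(z-c[2])/w[2]
def proj(m,X):
    K=np.array(m["intrinsics"]);c=np.array(m["R"])@X+np.array(m["t"]);p=K@c
    return p[:2]/p[2]
E
python3 - <<'E'
from h import *
np.set_printoptions(precision=4,suppress=True)
o=bot.get_obs(); print(o)
for c in ("top","scene"):
    p,d,m=snap(c,c+"0"); print(c,m)
p,d,m=snap("top")
for n in "magazine lane_mouth lane_end seat cover handle tongue corner1 corner2 corner3 corner4 jar1 jar2 flask beaker wash_bottle".split():
    z={'handle':.084,'seat':.07,'cover':.045}.get(n,0.05 if n[:3]=='cor' else 0)
    r=bot.pinpoint(n,"top")
    print(n,[(np.round(e["at"]),round(e["score"],2),world(m,e["at"],z)[:2]) for e in r[:6]])
E
```

```text
pics
{'t': 0.0, 'q': array([-1.3191,  0.4778,  0.0223,  1.5565, -0.0115,  1.1093, -0.0831]), 'joint_vel': array([ 0.0001, -0.0015,  0.0004,  0.    , -0.0004, -0.0001, -0.0009]), 'joint_torque': array([  0.0003, -59.6448,   1.6076, -28.1199,   0.0125,   0.0091,
         0.    ]), 'eef_pos': array([0.2376, 0.6315, 0.4037]), 'tool_rot': array([-0.0001,  0.1789,  0.9839, -0.0009]), 'contact_force': array([-0.2131,  1.0519, -0.2617]), 'torque': array([-0.037 , -0.0336, -0.0212]), 'grasp_force': 0.0, 'gripper_width': 0.9977954851428963}
top {'intrinsics': array([[497.0807,   0.    , 319.1834],
       [  0.    , 497.0807, 239.022 ],
       [  0.    ,   0.    ,   1.    ]]), 'R': array([[-0.0146, -0.9999,  0.0068],
       [-0.988 ,  0.0134, -0.1539],
       [ 0.1537, -0.009 , -0.9881]]), 't': array([0.0401, 0.5359, 1.0822])}
scene {'intrinsics': array([[528.0703,   0.    , 314.6802],
       [  0.    , 528.0703, 241.9161],
       [  0.    ,   0.    ,   1.    ]]), 'R': array([[ 0.0154,  0.9999, -0.0024],
       [ 0.7466, -0.0131, -0.6652],
       [-0.6651,  0.0084, -0.7467]]), 't': array([-0.02
[... 1750 characters left out ...]
1545])), (array([283., 306.]), 0.7, array([0.3893, 0.1168]))]
jar2 [(array([262., 264.]), 0.93, array([0.4868, 0.1669])), (array([382., 308.]), 0.88, array([ 0.3805, -0.1107])), (array([362., 281.]), 0.79, array([ 0.4422, -0.0646])), (array([309., 268.]), 0.74, array([0.4738, 0.0573])), (array([267., 343.]), 0.71, array([0.3059, 0.1545])), (array([283., 306.]), 0.7, array([0.3893, 0.1168]))]
flask [(array([272., 165.]), 0.76, array([0.7233, 0.1432]))]
beaker [(array([346., 177.]), 0.72, array([ 0.691 , -0.0351])), (array([401., 220.]), 0.56, array([ 0.5856, -0.1621])), (array([489., 254.]), 0.37, array([ 0.5017, -0.3645]))]
wash_bottle [(array([386., 166.]), 0.81, array([ 0.7183, -0.1304]))]
```

View pics/top0.png

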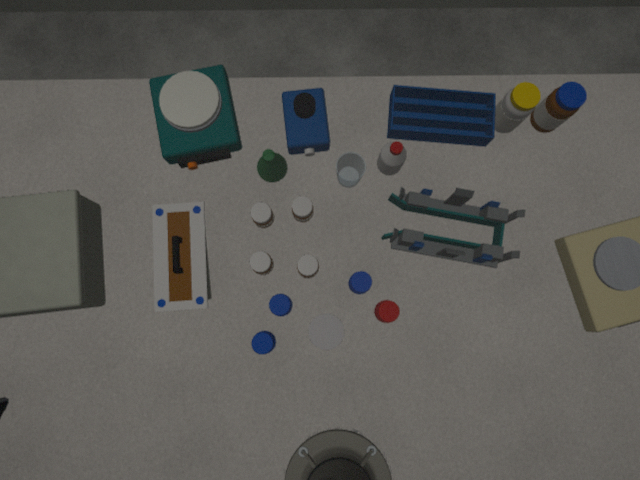

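View pics/scene0.png

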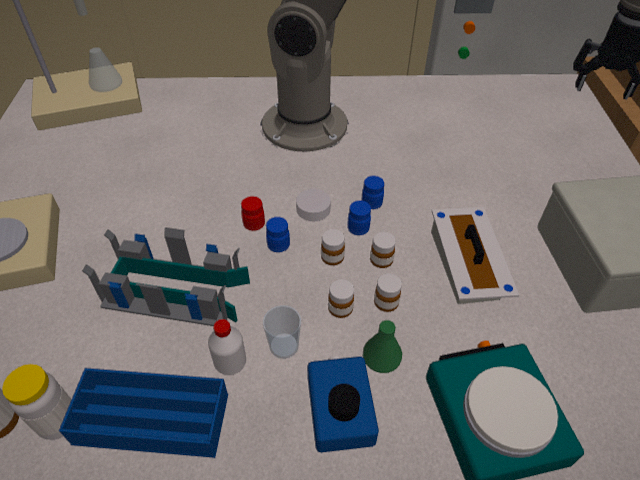

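The top view shows the four white-capped jars at about (262,213), (302,208), (260,262) and (307,265). The blue and red look-alikes are nearer the robot. The magazine lies around (450,230) with its mouth to the left, and the cover is at (180,256).

```bash
cat >> h.py <<'E'
from scipy.optimize import least_squares, linear_sum_assignment
PTS={'lane_mouth':[(-.108,0,0)],'lane_end':[(.108,0,0)],'seat':[(0,0,.07)],
 'clip_nose1':[(sx*.075,sy*.0535,.078) for sx in(-1,1) for sy in(-1,1)]}
def fitmag(cams,x0=(.57,-.268,-1.738)):
    "fit magazine x,y,yaw to pinpoints"
    obs=[]
    for c,f in cams:
        m=bot.camera_model(c); bot.read_camera(c)
        for n,L in PTS.items():
            for e in bot.pinpoint(n,c):
                if e["score"]<.4: continue
                obs.append((n,world(m,e["at"],L[0][2],f)[:2]))
    def res(p,full=False):
        c,s=np.cos(p[2]),np.sin(p[2]); out=[]
        for n,w in obs:
            d=[np.array([p[0]+c*a-s*b,p[1]+s*a+c*b])-w for a,b,_ in PTS[n]]
            out.append(min(d,key=np.linalg.norm))
        return out if full else np.ravel(out)
    r=least_squares(res,x0,loss='soft_l1',f_scale=.004)
    return r.x,[(n,np.round(1000*d,1)) for (n,_),d in zip(obs,res(r.x,True))]
def jars(d,p,m):
    "white caps at z~.064 by depth+colour"
    K=np.array(m["intrinsics"]);R=np.array(m["R"]);t=np.array(m["t"])
    v,u=np.mgrid[:480,:640]
    C=np.stack([(u-K[0,2])/K[0,0]*d,(v-K[1,2])/K[1,1]*d,d],-1)
    W=(C-t)@R
    mask=(abs(W[...,2]-.064)<.008)&(d>0)&(p.max(-1)<p.min(-1)*1.35+15)
    n,l,s,c=cv2.connectedComponentsWithStats(mask.astype(np.uint8))
    out=[]
    for i in range(1,n):
        if 60<s[i,4]<900: 
            q=W[l==i]; out.append((np.round(world(m,c[i],.064)[:2],4),np.round(np.ptp(q[:,:2],0),3),round(float(np.median(q[:,2])),3),np.round(c[i])))
    return out
E
python3 - <<'E'
from h import *
np.set_printoptions(precision=4,suppress=True)
p,d,m=snap("top")
for j in jars(d,p,m): print(j)
for cams in ([("top",0)],[("scene",0)]):
    x,r=fitmag(cams); print(cams,x); print(*r,sep='\n')
m=bot.camera_model("scene")
for n,z in (("tongue",.019),("handle",.084),("cover",.045)): print(n,[(e["at"],e["score"],world(m,e["at"],z)) for e in bot.pinpoint(n,"scene")[:2]])
E
```

```text
(array([ 0.8119, -0.4986]), array([0.055, 0.054]), 0.064, array([547., 117.]))
(array([0.8054, 0.2997]), array([0.07 , 0.124]), 0.068, array([201., 123.]))
(array([ 0.8094, -0.4007]), array([0.053, 0.06 ]), 0.064, array([505., 118.]))
(array([0.7063, 0.1386]), array([0.033, 0.039]), 0.063, array([271., 164.]))
(array([ 0.7125, -0.0452]), array([0.038, 0.057]), 0.064, array([352., 160.]))
(array([ 0.7006, -0.1276]), array([0.028, 0.054]), 0.065, array([389., 165.]))
(array([ 0.6185, -0.1895]), array([0.037, 0.049]), 0.069, array([418., 200.]))
(array([0.6066, 0.0702]), array([0.046, 0.045]), 0.064, array([302., 207.]))
(array([0.5058, 0.5304]), array([0.236, 0.026]), 0.064, array([ 93., 254.]))
(array([0.5939, 0.1621]), array([0.045, 0.045]), 0.065, array([261., 213.]))
(array([ 0.5837, -0.3648]), array([0.044, 0.049]), 0.069, array([497., 214.]))
(array([ 0.5361, -0.1712]), array([0.033, 0.049]), 0.07, array([411., 236.]))
(array([ 0.5065, -0.5525]), array([0.067, 0.041]), 0.057, array([583., 247.]))
(array([ 0.5002, -0.3476]), array([0.039, 0.054]), 0.07, array([491., 251.]))
(array
[... 631 characters left out ...]
p_nose1', array([-2.3, -1.9]))
('clip_nose1', array([-31.2, -33.8]))
[('scene', 0)] [ 0.5595 -0.2701 -1.7769]
('lane_mouth', array([-2.3, -1.5]))
('lane_mouth', array([164.9, 200.4]))
('lane_end', array([-7.3, -6.6]))
('seat', array([-3.8, -1.9]))
('clip_nose1', array([ 5.5, -1.2]))
('clip_nose1', array([ 1.1, -3.1]))
('clip_nose1', array([-5.7,  4.4]))
('clip_nose1', array([5.6, 4.8]))
tongue [([454.9, 217.8], 0.76, array([0.3836, 0.3379, 0.019 ])), ([332.3, 257.5], 0.55, array([0.4951, 0.0584, 0.019 ]))]
handle [([471.7, 236.4], 0.81, array([0.4992, 0.3367, 0.084 ])), ([141.5, 237.6], 0.72, array([ 0.4908, -0.3262,  0.084 ]))]
cover [([470.5, 249.8], 0.56, array([0.5011, 0.3424, 0.045 ]))]
```

```bash
cat >> h.py <<'E'
from scipy.spatial.transform import Rotation as Ro
MAG=np.array([.559,-.267]); YAW=-1.770
def mag(x,y,z): 
    c,s=np.cos(YAW),np.sin(YAW); return np.array([MAG[0]+c*x-s*y,MAG[1]+s*x+c*y,z])
def pose():
    o=bot.get_obs(); q=o["tool_rot"]; R=Ro.from_quat([q[1],q[2],q[3],q[0]]).as_matrix()
    return o,np.array(o["eef_pos"]),R
def togo(P,ang=None,lab='',R=None,g=None):
    "shift (mm, tool axes after the yaw) from grasp point to P; ang: wanted world angle of tool y, deg"
    o,t,R=pose() ; g=t+.155*R[:,2]; yaw=0
    cur=np.degrees(np.arctan2(R[1,1],R[0,1]))
    if ang is not None:
        yaw=-((ang-cur+180)%360-180); R=R@Ro.from_euler('z',yaw,degrees=True).as_matrix()
    print(lab,'t',round(o["t"],2),'grasp',np.round(g,4),'yang',round(cur,1),'| go mm',np.round(1000*R.T@(P-g),1),'yaw',round(yaw,1),'F',np.round(o["contact_force"],1),'w',round(o["gripper_width"]*85.4,1),'gf',round(o["grasp_force"],1))
LA=78.6
J=dict(A=(.6066,.0702),B=(.5939,.1621),C=(.4839,.1634),D=(.4752,.0591))
E
python3 -m pendant '[[0.08,0,0,0,-4.6],[0.08,0,0,0,-4.6],[0.08,0,0,0,0]]'
python3 - <<'E'
from h import *
togo(np.array([.6066,.0702,.14]),LA)
E
```

```text
t: 1.9
eef_pos: [0.2377, 0.6318, 0.4047]
tool_rot: [-0.0, 0.098, 0.995, 0.0]
contact_force: [-0.9, -0.3, 0.1]
gripper_width: 0.932
grasp_force: 0.0
 t 1.9 grasp [0.2377 0.6318 0.2497] yang 78.7 | go mm [-472.7 -477.6  109.6] yaw 0.1 F [-0.9 -0.3  0.1] w 79.6 gf 0.0
```

```bash

python3 -m pendant '[[0.08,-0.024,-0.024,0,0],[0.08,-0.024,-0.024,0,0],[0.08,-0.024,-0.024,0,0],[0.08,-0.024,-0.024,0,0],[0.08,-0.024,-0.024,0,0],[0.08,-0.024,-0.024,0,0],[0.08,-0.024,-0.024,0,0],[0.08,-0.024,-0.024,0,0],[0.08,-0.024,-0.024,0,0],[0.08,-0.024,-0.024,0,0]]' >/dev/null
python3 -m pendant '[[0.08,-0.024,-0.024,0,0],[0.08,-0.024,-0.024,0.01,0],[0.08,-0.024,-0.024,0.02,0],[0.08,-0.024,-0.024,0.02,0],[0.08,-0.024,-0.024,0.02,0],[0.08,-0.024,-0.024,0.02,0],[0.08,-0.024,-0.024,0.02,0],[0.08,-0.024,-0.024,0,0],[0.08,-0.024,-0.024,0,0],[0.08,0,0,0,0],[0.08,0,0,0,0]]'
python3 - <<'E'
from h import *
p,d,m=snap("wrist","w1")
r=bot.pinpoint("jar1","wrist")
print([(np.round(e["at"]),round(e["score"],2),np.round(world(m,e["at"],0,True),4)) for e in r[:7]])
p,d,m=snap("top")
for j in jars(d,p,m): 
    if -.03<j[0][1]<.25 and j[0][0]<.66: print(j)
togo(np.array([*J['A'],.052]),LA)
E
```

```text
t: 3.65
eef_pos: [0.5954, 0.0919, 0.2947]
tool_rot: [0.0, 0.103, 0.995, -0.0]
contact_force: [-0.7, 0.9, 0.2]
gripper_width: 0.938
grasp_force: 0.0
[(array([390.,  75.]), 0.91, array([0.4884, 0.1641, 0.    ])), (array([34., 43.]), 0.91, array([ 0.3668, -0.1186,  0.    ])), (array([297., 258.]), 0.9, array([0.6068, 0.0714, 0.    ])), (array([95., 90.]), 0.89, array([ 0.4386, -0.0585,  0.    ])), (array([241.,  91.]), 0.63, array([0.4784, 0.0589, 0.    ])), (array([415., 218.]), 0.55, array([0.5944, 0.1638, 0.    ]))]
 t 3.8 grasp [0.5939 0.0961 0.1397] yang 78.6 | go mm [-17.6 -22.9  87.7] yaw 0.0 F [0.3 0.9 0.2] w 80.0 gf 0.0
```

View pics/w1.png

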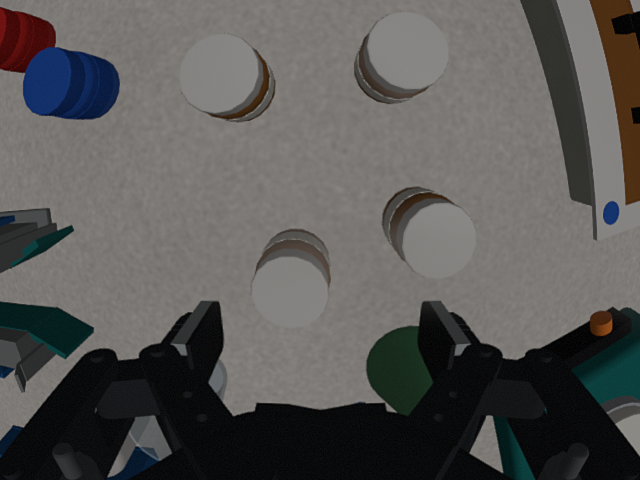

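The wrist view shows the four white jars at (290,280), (430,235), (400,50) and (220,75). They match the map to within 2–4 mm.

```bash

python3 -m pendant '[[0.08,-0.0176,-0.0229,0,0],[0.08,0,0,0.02,0],[0.08,0,0,0.03,0],[0.08,0,0,0.03,0],[0.08,0,0,0.006,0],[0.08,0,0,0,0],[0.04,0,0,0,0],[0.04,0,0,0,0],[0.04,0,0,0,0],[0.04,0,0,0,0],[0.04,0,0,0,0],[0.04,0,0,0,0]]' 40
python3 -m pendant '[[0.04,0,0,0,0],[0.04,0,0,0,0],[0.04,0,0,-0.02,0],[0.04,0,0,-0.03,0],[0.04,0,0,-0.03,0],[0.04,0,0,0,0],[0.04,0,0,0,0]]'
python3 - <<'E'
from h import *
togo(mag(.05,0,.135),LA)
togo(mag(.05,0,.056),LA)
E
```

```text
t: 4.8
eef_pos: [0.608, 0.0691, 0.2109]
tool_rot: [0.002, 0.099, 0.995, 0.001]
contact_force: [-1.2, 0.9, 6.3]
gripper_width: 0.571
grasp_force: 41.0
t: 5.38
eef_pos: [0.6079, 0.0687, 0.2915]
tool_rot: [0.003, 0.1, 0.995, 0.001]
contact_force: [-1.0, 0.8, -2.7]
gripper_width: 0.574
grasp_force: 42.1
 t 5.38 grasp [0.6087 0.0689 0.1365] yang 78.6 | go mm [ -17.6 -389.1    0.7] yaw -0.0 F [-1.   0.8 -2.7] w 49.1 gf 42.1
 t 5.38 grasp [0.6087 0.0689 0.1365] yang 78.6 | go mm [ -17.3 -389.3   79.7] yaw -0.0 F [-1.   0.8 -2.7] w 49.1 gf 42.1
```

```bash

python3 -m pendant '[[0.04,-0.002,-0.035,0,0],[0.04,-0.002,-0.035,0,0],[0.04,-0.002,-0.035,0,0],[0.04,-0.002,-0.035,0,0],[0.04,-0.002,-0.035,0,0],[0.04,-0.001,-0.035,0,0],[0.04,-0.002,-0.035,0,0],[0.04,-0.002,-0.035,0,0],[0.04,-0.001,-0.035,0,0],[0.04,-0.001,-0.035,0,0],[0.04,-0.001,-0.035,0,0],[0.04,0,-0.004,0,0]]'
python3 -m pendant '[[0.04,0,0,0,0],[0.04,0,0,0,0]]' >/dev/null
python3 - <<'E'
from h import *
togo(mag(.05,0,.056),LA)
x,r=fitmag([("wrist",True)],(*MAG,YAW)); print(np.round(x,4)); print(*r,sep='\n')
p,d,m=snap("wrist","w2")
E
```

```text
t: 6.38
eef_pos: [0.5441, -0.3239, 0.2881]
tool_rot: [-0.001, 0.104, 0.995, -0.002]
contact_force: [0.2, -1.1, -1.2]
gripper_width: 0.572
grasp_force: 42.2
 t 6.55 grasp [ 0.5472 -0.3156  0.1327] yang 78.5 | go mm [-2.1 -0.1 76.7] yaw -0.1 F [ 1.   1.  -2.1] w 48.3 gf 42.2
[ 0.5596 -0.2704 -1.7727]
('lane_end', array([-0.7,  1.3]))
('seat', array([1. , 1.5]))
('clip_nose1', array([ 0.5, -0.6]))
('clip_nose1', array([0.7, 0.2]))
('clip_nose1', array([-0.3, -1.1]))
('clip_nose1', array([-1.2, -1.1]))
```

View pics/w2.png

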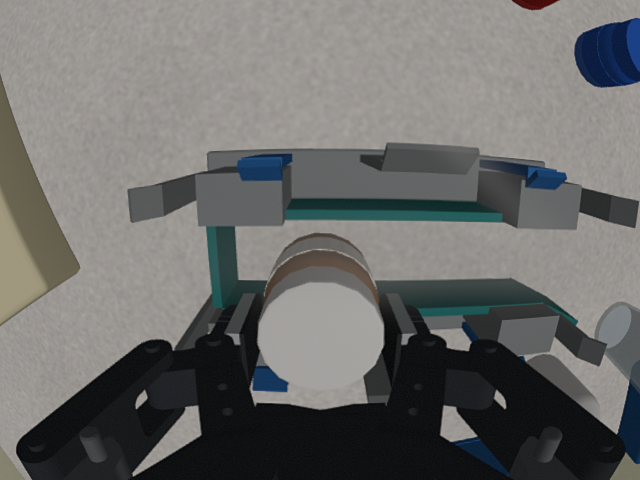

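The wrist view shows the jar over the lane, between the rails at about row 210 and row 290. The wrist fit of the magazine agrees to within 1.5 mm.

```bash
sed -i 's/^MAG=.*/MAG=np.array([.5595,-.2695]); YAW=-1.772/' h.py
python3 -m pendant '[[0.04,-0.003,0,0.01,0],[0.04,0,0,0.02,0],[0.04,0,0,0.02,0],[0.04,0,0,0.015,0],[0.04,0,0,0.009,0],[0.04,0,0,0.002,0],[0.04,0,0,0,0],[0.04,0,0,0,0]]'
python3 - <<'E'
from h import *
togo(mag(.05,0,.056),LA)
E
```

```text
t: 7.52
eef_pos: [0.551, -0.3169, 0.2128]
tool_rot: [0.0, 0.099, 0.995, -0.0]
contact_force: [-0.2, 0.1, -1.1]
gripper_width: 0.569
grasp_force: 42.3
 t 7.52 grasp [ 0.5511 -0.3169  0.0578] yang 78.6 | go mm [ 1.2 -1.8  1.8] yaw -0.0 F [-0.2  0.1 -1.1] w 48.6 gf 42.3
```

```bash

python3 -m pendant '[[0.04,0.001,0,0.002,0],[0.064,0,0,0,0],[0.064,0,0,0,0],[0.064,0,0,0,0],[0.064,0,0,-0.02,0],[0.064,0,0,-0.04,0],[0.064,0,0,-0.04,0],[0.08,0.005,0.035,0,0],[0.08,0.005,0.035,0,0],[0.08,0.005,0.035,0,0],[0.08,0.005,0.035,0,0],[0.08,0.005,0.035,0,0]]'
python3 -m pendant '[[0.08,0.005,0.035,0,0],[0.08,0.005,0.035,0,0],[0.08,0.005,0.035,0,0],[0.08,0.005,0.035,0,0],[0.08,0.005,0.035,0,0],[0.08,0.005,0.035,0,0],[0.08,0,0.035,0,0],[0.08,0,0.035,0,0],[0.08,0,0.01,0,0],[0.08,0,0,0,0],[0.08,0,0,0,0]]'
python3 - <<'E'
from h import *
p,d,m=snap("wrist")
print([(np.round(e["at"]),round(e["score"],2),np.round(world(m,e["at"],0,True),4)) for e in bot.pinpoint("jar1","wrist")[:7]])
for k in "BCD": togo(np.array([*J[k],.054]),LA,k)
E
```

```text
t: 8.52
eef_pos: [0.5597, -0.1386, 0.3113]
tool_rot: [0.001, 0.1, 0.995, 0.0]
contact_force: [1.0, -0.1, -0.1]
gripper_width: 0.937
grasp_force: 0.0
t: 9.43
eef_pos: [0.5878, 0.1501, 0.3107]
tool_rot: [0.0, 0.099, 0.995, -0.0]
contact_force: [0.3, -1.2, -0.6]
gripper_width: 0.939
grasp_force: 0.0
[(array([316., 102.]), 0.93, array([0.4883, 0.1671, 0.    ])), (array([ 57., 121.]), 0.9, array([ 0.4377, -0.0595,  0.    ])), (array([ 9., 76.]), 0.79, array([ 0.3688, -0.1157,  0.    ])), (array([339., 240.]), 0.63, array([0.5961, 0.163 , 0.    ])), (array([176., 118.]), 0.6, array([0.4744, 0.0584, 0.    ]))]
B t 9.53 grasp [0.5878 0.1478 0.1557] yang 78.4 | go mm [ -3.1  15.4 101.7] yaw -0.2 F [-0.7  0.   0.9] w 80.0 gf 0.0
C t 9.53 grasp [0.5878 0.1478 0.1557] yang 78.4 | go mm [105.   -5.1 101.7] yaw -0.2 F [-0.7  0.   0.9] w 80.0 gf 0.0
D t 9.53 grasp [0.5878 0.1478 0.1557] yang 78.4 | go mm [  92.9 -109.   101.9] yaw -0.2 F [-0.7  0.   0.9] w 80.0 gf 0.0
```

```bash

python3 -m pendant '[[0.08,-0.004,0.0155,0,0],[0.08,0,0,0.03,0],[0.08,0,0,0.035,0],[0.08,0,0,0.03,0],[0.08,0,0,0.006,0],[0.08,0,0,0,0],[0.04,0,0,0,0],[0.04,0,0,0,0],[0.04,0,0,0,0],[0.04,0,0,0,0],[0.04,0,0,0,0],[0.04,0,0,0,0]]' 40
python3 -m pendant '[[0.04,0,0,0,0],[0.04,0,0,0,0],[0.04,0,0,-0.02,0],[0.04,0,0,-0.03,0],[0.04,0,0,-0.03,0],[0.04,-0.004,-0.035,0,0],[0.04,-0.005,-0.035,0,0],[0.04,-0.005,-0.035,0,0],[0.04,-0.005,-0.035,0,0],[0.04,-0.005,-0.035,0,0],[0.04,-0.005,-0.035,0,0]]'
python3 -m pendant '[[0.04,-0.004,-0.035,0,0],[0.04,-0.005,-0.035,0,0],[0.04,-0.005,-0.035,0,0],[0.04,-0.005,-0.035,0,0],[0.04,-0.005,-0.035,0,0],[0.04,0,-0.02,0,0],[0.04,0,0,0,0],[0.04,0,0,0,0]]'
python3 - <<'E'
from h import *
togo(mag(-.025,0,.056),LA)
p,d,m=snap("wrist")
print([(np.round(e["at"]),round(e["score"],2),np.round(world(m,e["at"],0,True),4)) for e in bot.pinpoint("jar1","wrist")[:7]])
E
```

```text
t: 10.53
eef_pos: [0.596, 0.1642, 0.2122]
tool_rot: [0.002, 0.1, 0.995, 0.001]
contact_force: [-0.8, -1.1, 6.2]
gripper_width: 0.571
grasp_force: 41.8
t: 11.45
eef_pos: [0.5814, -0.0487, 0.2909]
tool_rot: [0.001, 0.099, 0.995, 0.0]
contact_force: [-0.0, 0.1, -1.0]
gripper_width: 0.573
grasp_force: 41.9
t: 12.12
eef_pos: [0.566, -0.2448, 0.2905]
tool_rot: [0.001, 0.101, 0.995, -0.0]
contact_force: [1.0, 0.4, -0.5]
gripper_width: 0.572
grasp_force: 42.0
 t 12.12 grasp [ 0.5661 -0.2449  0.1355] yang 78.4 | go mm [ 1.7 -0.4 79.5] yaw -0.2 F [ 1.   0.4 -0.5] w 48.8 gf 42.0
[(array([631.,  82.]), 0.87, array([0.4768, 0.0601, 0.    ])), (array([523.,  40.]), 0.85, array([ 0.4412, -0.0595,  0.    ])), (array([224., 238.]), 0.77, array([ 0.5503, -0.3149,  0.    ])), (array([321., 274.]), 0.67, array([ 0.5925, -0.2497,  0.    ]))]
```

```bash

python3 -m pendant '[[0.04,0.0015,0.006,0.01,0],[0.04,0,0,0.02,0],[0.04,0,0,0.02,0],[0.04,0,0,0.015,0],[0.04,0,0,0.01,0],[0.04,0,0,0.003,0],[0.04,0,0,0.001,0],[0.04,0,0,0,0],[0.06,0,0,0,0],[0.06,0,0,0,0],[0.06,0,0,0,0],[0.06,0,0,-0.02,0]]'
python3 -m pendant '[[0.064,0,0,-0.04,0],[0.064,0,0,-0.04,0],[0.08,0.014,0.03,0,0],[0.08,0.016,0.03,0,0],[0.08,0.016,0.03,0,0],[0.08,0.016,0.03,0,0],[0.08,0.016,0.03,0,0],[0.08,0.016,0.03,0,0],[0.08,0.016,0.03,0,0],[0.08,0.016,0.03,0,0],[0.08,0.016,0.03,0,0],[0.08,0,0,0,0]]'
python3 -m pendant '[[0.08,0,0,0,0]]'
python3 - <<'E'
from h import *
p,d,m=snap("wrist")
print([(np.round(e["at"]),round(e["score"],2),np.round(world(m,e["at"],0,True),4)) for e in bot.pinpoint("jar1","wrist")[:7]])
for k in "CD": togo(np.array([*J[k],.054]),LA,k)
E
```

```text
t: 13.22
eef_pos: [0.5651, -0.2357, 0.2276]
tool_rot: [-0.003, 0.099, 0.995, 0.001]
contact_force: [-0.6, 1.4, -0.4]
gripper_width: 0.703
grasp_force: 0.0
t: 14.22
eef_pos: [0.4789, 0.0627, 0.3106]
tool_rot: [-0.001, 0.095, 0.996, 0.001]
contact_force: [-0.5, -0.4, 0.3]
gripper_width: 0.94
grasp_force: 0.0
t: 14.3
eef_pos: [0.4802, 0.0581, 0.3107]
tool_rot: [0.0, 0.097, 0.995, 0.0]
contact_force: [-0.3, -0.0, -0.4]
gripper_width: 0.935
grasp_force: 0.0
[(array([453., 218.]), 0.84, array([0.4881, 0.1654, 0.    ])), (array([ 24., 351.]), 0.75, array([ 0.5482, -0.3077,  0.    ])), (array([378., 102.]), 0.74, array([0.3891, 0.12  , 0.    ])), (array([320., 231.]), 0.66, array([0.4785, 0.0583, 0.    ])), (array([167., 211.]), 0.6, array([ 0.4373, -0.0602,  0.    ])), (array([ 92., 148.]), 0.58, array([ 0.3679, -0.1182,  0.    ])), (array([ 41., 361.]), 0.42, array([ 0.5633, -0.2856,  0.    ]))]
C t 14.4 grasp [0.4809 0.0553 0.1557] yang 78.6 | go mm [ 18.4 106.6 101.7] yaw -0.0 F [-0.3 -0.5  0.5] w 79.9 gf 0.0
D t 14.4 grasp [0.4809 0.0553 0.1557] yang 78.6 | go mm [  6.3   2.6 101.7] yaw -0.0 F [-0.3 -0.5  0.5] w 79.9 gf 0.0
```

```bash

python3 -m pendant '[[0.08,0.005,0.003,0,0],[0.08,0,0,0.03,0],[0.08,0,0,0.035,0],[0.08,0,0,0.03,0],[0.08,0,0,0.006,0],[0.08,0,0,0,0],[0.04,0,0,0,0],[0.04,0,0,0,0],[0.04,0,0,0,0],[0.04,0,0,0,0],[0.04,0,0,0,0],[0.04,0,0,0,0]]' 40
python3 -m pendant '[[0.04,0,0,0,0],[0.04,0,0,0,0],[0.04,0,0,-0.02,0],[0.04,0,0,-0.03,0],[0.04,0,0,-0.03,0],[0.04,-0.03,-0.005,0,0],[0.04,-0.037,-0.01,0,0],[0.04,-0.037,-0.01,0,0],[0.04,-0.037,-0.02,0,0],[0.04,-0.006,-0.03,0,0],[0.04,0,-0.03,0,0],[0.04,0,-0.03,0,0]]'
python3 -m pendant '[[0.04,0,-0.03,0,0],[0.04,0,-0.03,0,0],[0.04,0,0,0,0],[0.04,0,0,0,0]]'
python3 - <<'E'
from h import *
togo(mag(-.11,0,.056),LA)
E
```

```text
t: 15.4
eef_pos: [0.4771, 0.0597, 0.2115]
tool_rot: [0.002, 0.1, 0.995, 0.001]
contact_force: [-1.4, -1.1, 6.4]
gripper_width: 0.573
grasp_force: 40.9
t: 16.4
eef_pos: [0.5936, -0.1027, 0.2905]
tool_rot: [0.001, 0.099, 0.995, -0.0]
contact_force: [0.1, -0.3, -1.8]
gripper_width: 0.573
grasp_force: 42.4
t: 16.73
eef_pos: [0.5806, -0.1628, 0.2907]
tool_rot: [0.001, 0.102, 0.995, -0.0]
contact_force: [0.1, 0.4, -1.9]
gripper_width: 0.57
grasp_force: 42.4
 t 16.73 grasp [ 0.5808 -0.163   0.1357] yang 78.3 | go mm [-0.3  1.4 79.7] yaw -0.3 F [ 0.1  0.4 -1.9] w 48.7 gf 42.4
```

```bash

python3 -m pendant '[[0.04,0,0.001,0.02,0],[0.04,0,0,0.02,0],[0.04,0,0,0.02,0],[0.04,0,0,0.012,0],[0.04,0,0,0.005,0],[0.04,0,0,0,0],[0.04,0,-0.01,0,0],[0.04,0,-0.01,0,0],[0.04,0,-0.01,0,0],[0.04,0,-0.01,0,0],[0.04,0,-0.01,0,0],[0.04,0,0,0,0]]'
python3 -m pendant '[[0.04,0,-0.008,0,0],[0.04,0,-0.008,0,0],[0.04,0,-0.006,0,0],[0.04,0,-0.003,0,0],[0.04,0,0,0,0],[0.04,0,0,0,0]]'
python3 - <<'E'
from h import *
togo(mag(-.035,0,.056),LA)
E
```

```text
t: 17.73
eef_pos: [0.5705, -0.2119, 0.2128]
tool_rot: [-0.0, 0.102, 0.995, -0.001]
contact_force: [-1.0, 0.6, -2.0]
gripper_width: 0.569
grasp_force: 43.2
t: 18.23
eef_pos: [0.5667, -0.2329, 0.2126]
tool_rot: [-0.0, 0.1, 0.995, -0.0]
contact_force: [0.1, 1.0, -1.9]
gripper_width: 0.569
grasp_force: 43.2
 t 18.23 grasp [ 0.5667 -0.2329  0.0576] yang 78.6 | go mm [-0.2 -2.3  1.6] yaw -0.0 F [ 0.1  1.  -1.9] w 48.6 gf 43.2
```

```bash

python3 -m pendant '[[0.04,0,0,0.0015,0],[0.04,0,0,0,0],[0.059,0,0,0,0],[0.059,0,0,0,0],[0.059,0,0,0,0],[0.059,0,0,-0.02,0],[0.06,0,0,-0.04,0],[0.06,0,0,-0.04,0],[0.08,0.01,0.033,0,0],[0.08,0.015,0.033,0,0],[0.08,0.015,0.033,0,0],[0.08,0.015,0.033,0,0]]'
python3 -m pendant '[[0.08,0.015,0.033,0,0],[0.08,0.015,0.033,0,0],[0.08,0.015,0.033,0,0],[0.08,0.015,0.033,0,0],[0.08,0.015,0.033,0,0],[0.08,0.015,0.033,0,0],[0.08,0.011,0.033,0,0],[0.08,0,0.01,0,0],[0.08,0,0,0,0],[0.08,0,0,0,0]]'
python3 - <<'E'
from h import *
p,d,m=snap("wrist")
print([(np.round(e["at"]),round(e["score"],2),np.round(world(m,e["at"],0,True),4)) for e in bot.pinpoint("jar1","wrist")[:7]])
for k in "C": togo(np.array([*J[k],.054]),LA,k)
togo(np.array([.487,.164,.054]),LA,k)
E
```

```text
t: 19.23
eef_pos: [0.5385, -0.0914, 0.3116]
tool_rot: [0.001, 0.1, 0.995, -0.0]
contact_force: [0.5, 0.7, 0.2]
gripper_width: 0.935
grasp_force: 0.0
t: 20.07
eef_pos: [0.4879, 0.1637, 0.3112]
tool_rot: [0.0, 0.099, 0.995, -0.0]
contact_force: [-0.2, -0.3, -0.7]
gripper_width: 0.933
grasp_force: 0.0
[(array([322., 231.]), 0.94, array([0.4865, 0.1652, 0.    ])), (array([269.,  12.]), 0.88, array([0.3101, 0.1599, 0.    ])), (array([ 70., 231.]), 0.59, array([ 0.4385, -0.0614,  0.    ])), (array([238., 118.]), 0.59, array([0.3876, 0.1202, 0.    ])), (array([ 16., 174.]), 0.56, array([ 0.3686, -0.115 ,  0.    ]))]
C t 20.17 grasp [0.488  0.1619 0.1561] yang 78.4 | go mm [  4.4   0.8 102.1] yaw -0.2 F [ 0.6 -0.9 -1.4] w 80.0 gf 0.0
C t 20.17 grasp [0.488  0.1619 0.1561] yang 78.4 | go mm [  1.5   2.  102.1] yaw -0.2 F [ 0.6 -0.9 -1.4] w 80.0 gf 0.0
```

```bash

python3 -m pendant '[[0.08,0.0025,0.002,0,0],[0.08,0,0,0.03,0],[0.08,0,0,0.035,0],[0.08,0,0,0.03,0],[0.08,0,0,0.006,0],[0.08,0,0,0,0],[0.04,0,0,0,0],[0.04,0,0,0,0],[0.04,0,0,0,0],[0.04,0,0,0,0],[0.04,0,0,0,0],[0.04,0,0,0,0]]' 40
python3 -m pendant '[[0.04,0,0,0,0],[0.04,0,0,0,0],[0.04,0,0,-0.02,0],[0.04,0,0,-0.03,0],[0.04,0,0,-0.03,0],[0.04,-0.02,-0.03,0,0],[0.04,-0.02,-0.03,0,0],[0.04,-0.02,-0.03,0,0],[0.04,-0.02,-0.03,0,0],[0.04,-0.02,-0.03,0,0],[0.04,-0.02,-0.03,0,0],[0.04,-0.02,-0.03,0,0]]'
python3 -m pendant '[[0.04,-0.018,-0.03,0,0],[0.04,0,-0.03,0,0],[0.04,0,-0.016,0,0],[0.04,0,0,0,0],[0.04,0,0,0,0]]'
python3 - <<'E'
from h import *
togo(mag(-.125,0,.056),LA)
p,d,m=snap("wrist","w3")
E
```

```text
t: 21.17
eef_pos: [0.4865, 0.1662, 0.2122]
tool_rot: [0.001, 0.1, 0.995, 0.001]
contact_force: [-0.9, -0.7, 6.2]
gripper_width: 0.575
grasp_force: 40.7
t: 22.17
eef_pos: [0.5818, -0.069, 0.2916]
tool_rot: [0.001, 0.099, 0.995, 0.0]
contact_force: [0.3, -0.4, -1.3]
gripper_width: 0.573
grasp_force: 42.1
t: 22.58
eef_pos: [0.5837, -0.1466, 0.2912]
tool_rot: [0.001, 0.101, 0.995, -0.0]
contact_force: [0.1, 1.2, -1.4]
gripper_width: 0.571
grasp_force: 42.1
 t 22.58 grasp [ 0.5839 -0.1466  0.1362] yang 78.4 | go mm [-0.6 -0.3 80.2] yaw -0.2 F [ 0.1  1.2 -1.4] w 48.8 gf 42.1
```

View pics/w3.png

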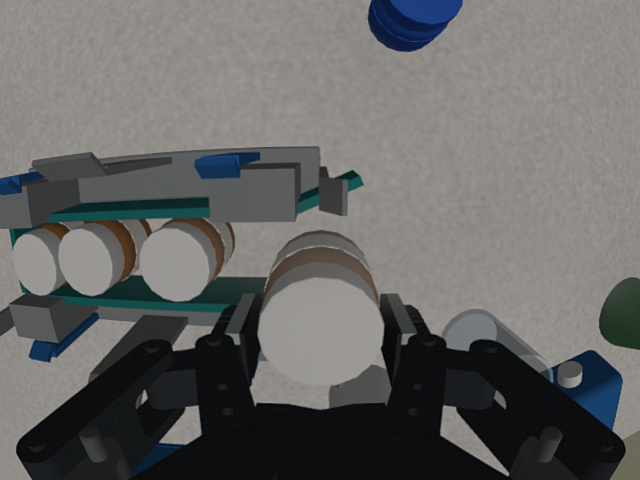

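The wrist view shows three jars upright in single file in the lane at (45,260), (100,255) and (185,260). The fourth is held in front of the mouth.

```bash

python3 -m pendant '[[0.04,0,0,0.02,0],[0.04,0,0,0.02,0],[0.04,0,0,0.02,0],[0.04,0,0,0.012,0],[0.04,0,0,0.005,0],[0.04,0,0,0,0],[0.04,0,-0.01,0,0],[0.04,0,-0.01,0,0],[0.04,0,0,0.002,0],[0.04,0,0,0,0],[0.064,0,0,0,0],[0.064,0,0,0,0]]'
python3 -m pendant '[[0.064,0,0,0,0],[0.064,0,0,-0.03,0],[0.064,0,0,-0.04,0],[0.0,0,0.03,0,0],[0.0,0,0.03,0,0],[0.0,0,0.03,0,0],[0.0,0,0,0.02,0],[0.0,0,0,0.02,0],[0.0,0,0,0.02,0],[0.0,0,0,0.012,0],[0,0,0,0,0],[0,0,0,0,0]]'
python3 - <<'E'
from h import *
togo(mag(-.1065,0,.052),LA)
p,d,m=snap("wrist","w4")
E
```

```text
t: 23.63
eef_pos: [0.5802, -0.1651, 0.2116]
tool_rot: [0.0, 0.1, 0.995, 0.0]
contact_force: [-0.2, -0.3, -1.1]
gripper_width: 0.745
grasp_force: 0.2
t: 24.63
eef_pos: [0.5977, -0.0768, 0.2088]
tool_rot: [-0.001, 0.1, 0.995, -0.0]
contact_force: [0.2, 0.8, 1.0]
gripper_width: 0.001
grasp_force: 0.0
 t 24.63 grasp [ 0.5975 -0.0768  0.0538] yang 78.6 | go mm [ -1.1 -89.9   1.9] yaw -0.0 F [0.2 0.8 1. ] w 0.1 gf 0.0
```

View pics/w4.png

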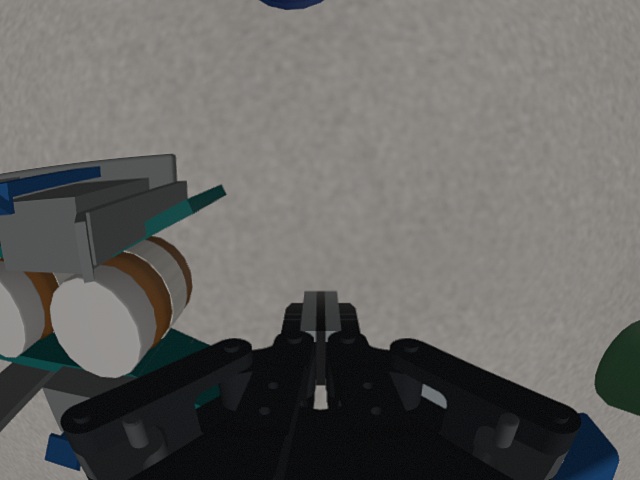

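The wrist view shows the last jar at (110,310) in the mouth and the closed fingers behind it at (320,310), clear to push.

```bash

python3 -m pendant '[[0,-0.001,-0.015,0.002,0],[0,0,-0.015,0,0],[0,0,-0.012,0,0],[0,0,-0.006,0,0],[0,0,-0.006,0,0],[0,0,-0.006,0,0],[0,0,-0.006,0,0],[0,0,-0.006,0,0],[0,0,0,0,0]]'
python3 -m pendant '[[0,0,-0.004,0,0],[0,0,-0.004,0,0],[0,0,0,0,0]]'
python3 - <<'E'
from h import *
togo(mag(-.1065,0,.052),LA)
p,d,m=snap("wrist","w5")
print([(np.round(e["at"]),round(e["score"],2),np.round(world(m,e["at"],0,True),4)) for e in bot.pinpoint("jar1","wrist")[:7]])
print(mag(-.067,0,0))
E
```

```text
t: 25.43
eef_pos: [0.5843, -0.1486, 0.2073]
tool_rot: [-0.0, 0.1, 0.995, -0.0]
contact_force: [0.7, 0.5, 0.1]
gripper_width: 0.001
grasp_force: 0.1
t: 25.68
eef_pos: [0.5828, -0.1559, 0.2071]
tool_rot: [-0.0, 0.1, 0.995, -0.0]
contact_force: [0.2, 0.7, 0.8]
gripper_width: 0.003
grasp_force: 0.7
 t 25.68 grasp [ 0.5828 -0.1559  0.0521] yang 78.6 | go mm [ 0.1 -9.4  0.1] yaw -0.0 F [0.2 0.7 0.8] w 0.3 gf 0.7
[(array([248., 280.]), 0.89, array([ 0.5748, -0.1927,  0.    ])), (array([ 78., 271.]), 0.77, array([ 0.551 , -0.2961,  0.    ])), (array([ 39., 333.]), 0.65, array([ 0.5868, -0.3555,  0.    ])), (array([156., 277.]), 0.58, array([ 0.5636, -0.2433,  0.    ]))]
[ 0.57288987 -0.20385161  0.        ]
```

```bash

python3 -m pendant '[[0,0,-0.004,0,0],[0,0,-0.003,0,0],[0,0,0,0,0]]'
python3 -m pendant '[[0,0,-0.002,0,0],[0,0,0,0,0]]'
python3 - <<'E'
from h import *
togo(mag(-.1065,0,.052),LA)
p,d,m=snap("wrist","w5b")
print([(np.round(e["at"]),round(e["score"],2),np.round(world(m,e["at"],0,True),4)) for e in bot.pinpoint("jar1","wrist")[:7]])
E
```

```text
t: 26.03
eef_pos: [0.5814, -0.1626, 0.2071]
tool_rot: [-0.0, 0.1, 0.995, 0.0]
contact_force: [-0.6, 2.2, 0.1]
gripper_width: 0.002
grasp_force: 0.6
t: 26.2
eef_pos: [0.5812, -0.164, 0.2072]
tool_rot: [0.0, 0.099, 0.995, 0.0]
contact_force: [0.4, 1.9, 0.6]
gripper_width: -0.002
grasp_force: 1.4
 t 26.2 grasp [ 0.5812 -0.164   0.0522] yang 78.6 | go mm [ 0.2 -1.2  0.2] yaw -0.0 F [0.4 1.9 0.6] w -0.2 gf 1.4
[(array([155., 274.]), 0.92, array([ 0.5605, -0.2514, -0.    ])), (array([ 85., 272.]), 0.79, array([ 0.5509, -0.2993,  0.    ])), (array([246., 280.]), 0.67, array([ 0.5733, -0.2017,  0.    ]))]
```

```bash

python3 -m pendant '[[0,0,0.03,0,0],[0,0,0,-0.03,0],[0,0,0,-0.04,0],[0,0,0,-0.04,0],[0.05,0,0.035,-0.03,0],[0.05,0.014,0.035,-0.03,0],[0.05,0.015,0.035,0,0],[0.05,0.015,0.035,0,0],[0.05,0.015,0.035,0,0],[0.05,0.015,0.035,0,0],[0.05,0.015,0.035,0,0],[0.05,0.015,0.035,0,0]]'
python3 -m pendant '[[0.05,0.015,0.035,0,0],[0.05,0.015,0.035,0,0],[0.05,0.015,0.035,0,0],[0.05,0.015,0.035,0,0],[0.05,0.015,0.03,0,0],[0.05,0,0,0,-6.7],[0.05,0,0,0,-6.7],[0.05,0,0,0,0],[0.05,0,0,0,0]]'
python3 - <<'E'
from h import *
np.set_printoptions(precision=4,suppress=True)
p,d,m=snap("wrist","w6")
for n,z in (("corner1",.05),("handle",.084),("tongue",.019),("cover",.045)):
    print(n,[(np.round(e["at"]),round(e["score"],2),world(m,e["at"],z,True)[:2]) for e in bot.pinpoint(n,"wrist")[:5]])
togo(np.array([.501,.345,.2]),92)
p,d,m=snap("top","top1")
for j in jars(d,p,m): 
    if -.40<j[0][1]<-.1 and .48<j[0][0]<.66: print(j)
for i in (.083,.033,-.017,-.067): print(mag(i,0,0))
E
```

```text
t: 27.3
eef_pos: [0.5403, 0.1527, 0.3704]
tool_rot: [0.0, 0.1, 0.995, -0.0]
contact_force: [0.2, 0.5, 0.2]
gripper_width: 0.586
grasp_force: 0.0
t: 28.05
eef_pos: [0.5014, 0.3325, 0.3701]
tool_rot: [0.0, -0.015, 1.0, -0.0]
contact_force: [-0.7, -0.1, 0.7]
gripper_width: 0.586
grasp_force: 0.0
corner1 [(array([288., 347.]), 0.93, array([0.6099, 0.3066])), (array([387., 101.]), 0.84, array([0.3963, 0.3807])), (array([279., 102.]), 0.75, array([0.4005, 0.2976])), (array([381., 343.]), 0.66, array([0.6042, 0.3906]))]
handle [(array([338., 244.]), 0.88, array([0.503 , 0.3446]))]
tongue [(array([333.,  88.]), 0.82, array([0.3842, 0.3395])), (array([ 41., 351.]), 0.22, array([ 0.675 , -0.0227]))]
cover [(array([334., 231.]), 0.76, array([0.5031, 0.3438])), (array([287., 344.]), 0.64, array([0.6098, 0.3045]))]
 t 28.3 grasp [0.5012 0.3329 0.2153] yang 91.8 | go mm [-0.2 12.1 15.3] yaw -0.2 F [ 0.1 -0.9  0.4] w 50.7 gf 0.0
(array([ 0.619 , -0.1903]), array([0.039, 0.048]), 0.07, array([418., 200.]))
(array([ 0.5835, -0.3641]), array([0.045, 0.051]), 0.069, array([496., 214.]))
(array([ 0.5001, -0.3483]), array([0.038, 0.052]), 0.07, array([492., 251.]))
[ 0.5429 -0.3508  0.    ]
[ 0.5529 -0.3018  0.    ]
[ 0.5629 -0.2528  0.    ]
[ 0.5729 -0.2039  0.    ]
```

View pics/w6.png

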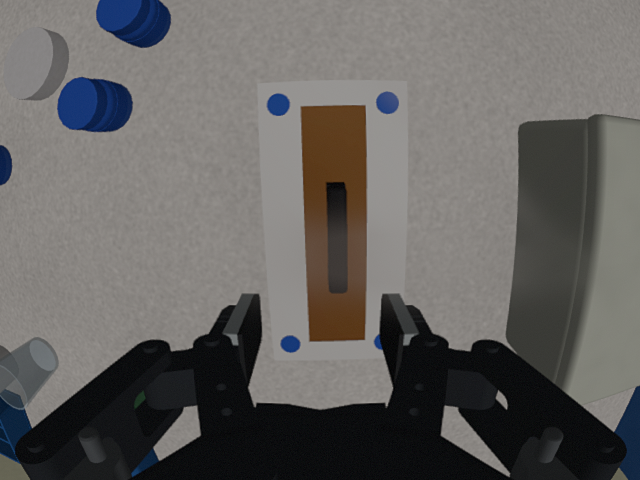

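View pics/top1.png

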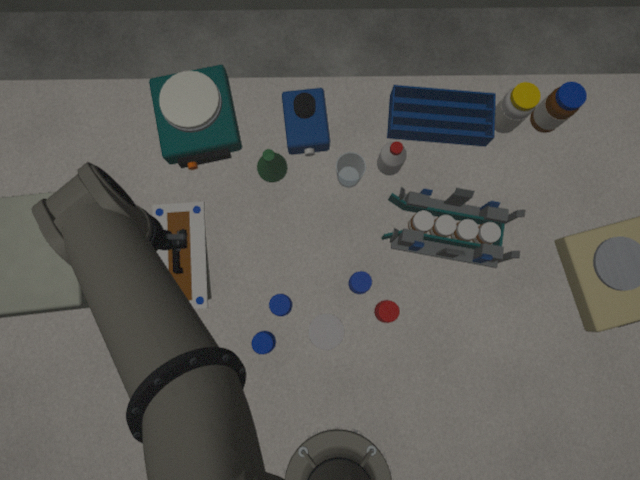

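```bash
python3 - <<'E'
import cv2
a=cv2.imread('pics/scene0.png')[190:320,410:540]; b=cv2.imread('pics/w6.png')[60:160,240:420]
cv2.imwrite('pics/c1.png',cv2.resize(a,None,fx=4.5,fy=4.5,interpolation=2))
E
```

```text
(no output)
```

View pics/c1.png

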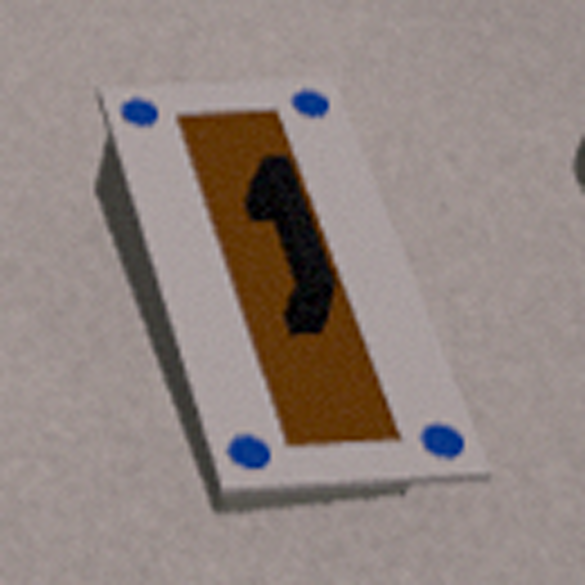

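The crop shows no tongue hanging at the near (far-from-robot) edge at (350,490). So the tongue is at the robot-side end, as all three cameras reported, and the cover's x axis points to about world +2.6°.

```bash
python3 - <<'E'
from h import *
togo(np.array([.503,.3444,.072]),92.6)
E
```

```text
t 28.35 grasp [0.5012 0.3331 0.2153] yang 91.9 | go mm [ -2.3  11.3 143.3] yaw -0.7 F [-0.4  1.  -0.5] w 49.9 gf 0.0
```

```bash

python3 -m pendant '[[0.05,-0.002,0.0113,0,-0.7],[0.05,0,0,0.03,0],[0.05,0,0,0.035,0],[0.05,0,0,0.035,0],[0.05,0,0,0.03,0],[0.05,0,0,0.013,0],[0.05,0,0,0,0],[0,0,0,0,0],[0,0,0,0,0],[0,0,0,0,0],[0,0,0,0,0],[0,0,0,0,0]]' 100
python3 -m pendant '[[0,0,0,0,0],[0,0,0,-0.01,0],[0,0,0,-0.02,0],[0,0,0,-0.03,0],[0,0,0,-0.03,0],[0,0,0,-0.03,0],[0,0,0,-0.02,0],[0,0,0,0,0],[0,0,0,0,0]]'
python3 - <<'E'
from h import *
togo(mag(0,0,.2),LA-90)
m=bot.camera_model("scene"); snap("scene","s2")
for n,z in (("tongue",.16),("handle",.212)): print(n,[(np.round(e["at"]),round(e["score"],2),np.round(world(m,e["at"],z),3)) for e in bot.pinpoint(n,"scene")[:2]])
E
```

```text
t: 29.35
eef_pos: [0.5035, 0.3455, 0.2297]
tool_rot: [0.002, -0.023, 1.0, 0.001]
contact_force: [-0.7, -0.1, 7.7]
gripper_width: 0.144
grasp_force: 98.5
t: 30.1
eef_pos: [0.5026, 0.3448, 0.3689]
tool_rot: [0.001, -0.023, 1.0, 0.001]
contact_force: [-0.5, -0.4, -3.1]
gripper_width: 0.143
grasp_force: 97.8
 t 30.1 grasp [0.5029 0.3451 0.2139] yang 92.7 | go mm [-591.3  176.9   12.9] yaw 104.1 F [-0.5 -0.4 -3.1] w 12.2 gf 97.8
tongue [(array([472., 174.]), 0.84, array([0.397, 0.343, 0.16 ]))]
handle [(array([494., 186.]), 0.65, array([0.489, 0.352, 0.212]))]
```

View pics/s2.png

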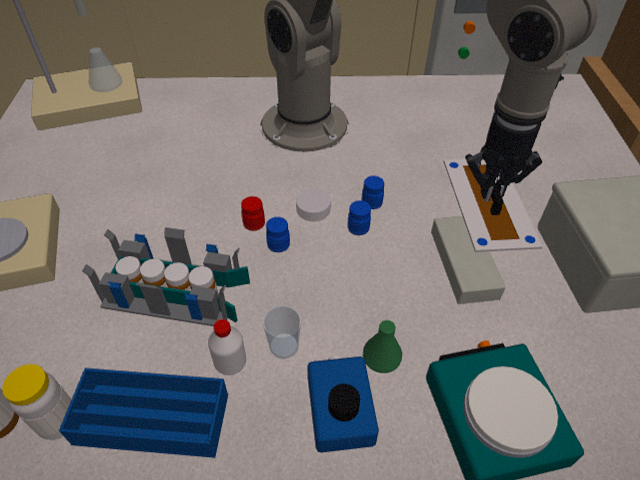

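The scene view shows the cover lifted with no tongue on its near edge, and four jars upright in the lane at (128,267) to (203,280).

```bash

python3 -m pendant '[[0,0,-0.03,0,0],[0,0,-0.035,0,0],[0,0,-0.035,0,0],[0,0,-0.035,0,0],[0,0,-0.035,0,0],[0,0,-0.035,0,0],[0,0,-0.03,0,0],[0,0,0,0,6.9],[0,0,0,0,6.9],[0,0,0,0,6.9],[0,0,0,0,6.9],[0,0,0,0,6.9]]'
python3 -m pendant '[[0,0,0,0,6.9],[0,0,0,0,6.9],[0,0,0,0,6.9],[0,0,0,0,6.9],[0,0,0,0,6.9],[0,0,0,0,6.9],[0,0,0,0,6.9],[0,0,0,0,6.9],[0,0,0,0,6.9],[0,0,0,0,6.9],[0,0,0,0,0],[0,0,0,0,0]]'
python3 - <<'E'
from h import *
togo(mag(0,0,.2),np.degrees(YAW)+90)
E
```

```text
t: 31.25
eef_pos: [0.5131, 0.1098, 0.3657]
tool_rot: [-0.001, 0.277, 0.961, -0.001]
contact_force: [-0.1, -0.7, -3.0]
gripper_width: 0.151
grasp_force: 98.1
t: 32.25
eef_pos: [0.5132, 0.1102, 0.3661]
tool_rot: [-0.0, 0.769, 0.639, -0.001]
contact_force: [0.3, 0.5, -2.7]
gripper_width: 0.144
grasp_force: 98.0
 t 32.25 grasp [0.5128 0.11   0.2111] yang -10.6 | go mm [-362.5  121.6   11.5] yaw 0.9 F [ 0.3  0.5 -2.7] w 12.3 gf 98.0
```

```bash

python3 -m pendant '[[0,-0.03,0.01,0,0.9],[0,-0.033,0.011,0,0],[0,-0.033,0.011,0,0],[0,-0.033,0.011,0,0],[0,-0.033,0.011,0,0],[0,-0.033,0.011,0,0],[0,-0.033,0.011,0,0],[0,-0.033,0.011,0,0],[0,-0.033,0.011,0,0],[0,-0.033,0.011,0,0],[0,-0.033,0.0116,0,0],[0,-0.0025,0.001,0,0]]'
python3 -m pendant '[[0,0,0,0,0],[0,0,0,0,0]]'
python3 - <<'E'
from h import *
np.set_printoptions(precision=4,suppress=True)
togo(mag(0,0,.2),np.degrees(YAW)+90)
o,t,R=pose(); zc=t[2]-.155-.0297
p,d,m=snap("wrist","w7")
L=[]
for n,z in (("corner1",.005),("handle",.039)):
    for e in bot.pinpoint(n,"wrist")[:5]:
        w=world(m,e["at"],zc+z,True); L.append(w)
        c,s=np.cos(YAW),np.sin(YAW); q=w[:2]-MAG; print(n,np.round(e["at"]),round(e["score"],2),'mag frame',np.round([1000*(c*q[0]+s*q[1]),1000*(-s*q[0]+c*q[1])],1))
E
```

```text
t: 33.25
eef_pos: [0.558, -0.2771, 0.3671]
tool_rot: [0.002, 0.777, 0.629, -0.002]
contact_force: [0.0, -1.1, -1.6]
gripper_width: 0.141
grasp_force: 98.1
t: 33.42
eef_pos: [0.5594, -0.2691, 0.3664]
tool_rot: [-0.001, 0.775, 0.632, -0.0]
contact_force: [-0.3, 0.6, -2.3]
gripper_width: 0.145
grasp_force: 98.1
 t 33.42 grasp [ 0.5591 -0.269   0.2114] yang -11.6 | go mm [-0.4  0.5 11.4] yaw -0.1 F [-0.3  0.6 -2.3] w 12.4 gf 98.1
corner1 [420.  60.] 0.96 mag frame [-105.5   40.4]
corner1 [219.  60.] 0.59 mag frame [-105.4  -41.5]
corner1 [464.  51.] 0.53 mag frame [-111.4   59.7]
handle [323. 338.] 0.59 mag frame [-2.5  0.4]
```

View pics/w7.png

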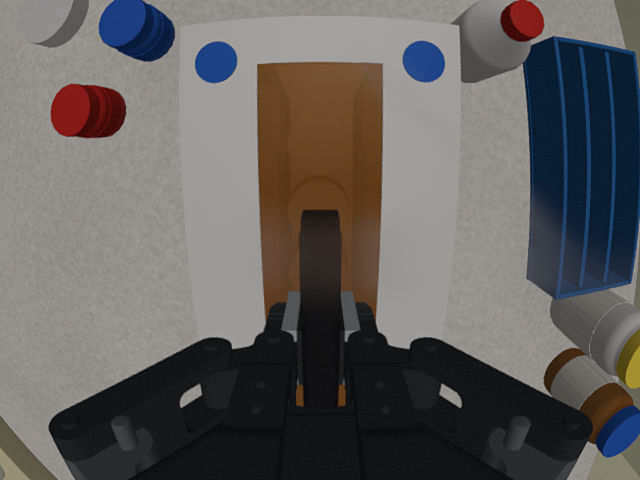

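The wrist view shows the cover square over the magazine, with its tongue-end dots at (215,62) and (423,62). It sits about 3 mm too far toward the mouth, which I'll correct while lowering.

```bash

python3 -m pendant '[[0,-0.0035,0.0005,0,0],[0,0,0,0.02,0],[0,0,0,0.02,0],[0,0,0,0.02,0],[0,0,0,0.006,0],[0,0,0,0.004,0],[0,0,0,0.004,0],[0,0,0,0.004,0],[0,0,0,0,0]]'
python3 -m pendant '[[0,0,0,0.004,0],[0,0,0,0.004,0],[0,0,0,0.003,0],[0,0,0,0.003,0],[0,0,0,0,0],[0,0,0,0,0]]'
python3 - <<'E'
from h import *
togo(mag(0.0035,0,.2),np.degrees(YAW)+90); print('underside',pose()[1][2]-.1847)
E
```

```text
t: 34.32
eef_pos: [0.5595, -0.273, 0.2894]
tool_rot: [0.0, 0.775, 0.631, 0.0]
contact_force: [-0.5, -1.2, -1.9]
gripper_width: 0.143
grasp_force: 98.2
t: 34.82
eef_pos: [0.5593, -0.273, 0.275]
tool_rot: [-0.0, 0.776, 0.631, -0.0]
contact_force: [-0.4, -0.5, -1.1]
gripper_width: 0.145
grasp_force: 98.2
 t 34.82 grasp [ 0.5592 -0.273   0.12  ] yang -11.7 | go mm [ -0.   -0.4 -80. ] yaw -0.2 F [-0.4 -0.5 -1.1] w 12.4 gf 98.2
underside 0.09032352393127394
```

```bash

python3 -m pendant '[[0,0,0,0.003,0],[0,0,0,0.002,0],[0,0,0,0,0]]'
python3 -m pendant '[[0,0,0,0.002,0],[0,0,0,0.002,0],[0,0,0,0,0]]'
python3 - <<'E'
from h import *
print('underside',pose()[1][2]-.1847)
snap("scene","s3"); m=bot.camera_model("scene")
for n,z in (("corner1",.088),("handle",.12)):
    for e in bot.pinpoint(n,"scene")[:5]:
        w=world(m,e["at"],z); 
        c,s=np.cos(YAW),np.sin(YAW); q=w[:2]-MAG; print(n,np.round(e["at"]),round(e["score"],2),'mag frame',np.round([1000*(c*q[0]+s*q[1]),1000*(-s*q[0]+c*q[1])],1))
E
```

```text
t: 35.07
eef_pos: [0.5592, -0.2729, 0.2698]
tool_rot: [-0.0, 0.776, 0.631, -0.0]
contact_force: [0.1, -0.2, -2.3]
gripper_width: 0.144
grasp_force: 98.2
t: 35.32
eef_pos: [0.5594, -0.2734, 0.2672]
tool_rot: [0.0, 0.776, 0.631, 0.0]
contact_force: [-3.3, 1.0, 4.8]
gripper_width: 0.146
grasp_force: 99.4
underside 0.08252630676012304
corner1 [104. 273.] 0.92 mag frame [99.9 44.9]
corner1 [206. 289.] 0.83 mag frame [-101.2   46.2]
corner1 [220. 255.] 0.62 mag frame [-100.4  -36.8]
corner1 [124. 241.] 0.58 mag frame [ 97.8 -36.7]
handle [155. 248.] 0.84 mag frame [12.5 -6. ]
```

```bash

python3 -m pendant '[[0.04,0,0,0,0],[0.04,0,0,0,0],[0.04,0,0,0,0],[0.04,0,0,0,0],[0.04,0,0,-0.02,0],[0.04,0,0,-0.03,0],[0.04,0,0,-0.03,0],[0,0.03,-0.012,0,0],[0,0.03,-0.01,0,0],[0,0.03,-0.01,0,0],[0,0.015,-0.01,0,0],[0,0,0,0,0]]'
python3 -m pendant '[[0,0,0,0,0],[0,0,0,0,0],[0,0,0,0,0]]'
cat >> h.py <<'E'
def press(i):
    s={1:(-1,-1),2:(-1,1),3:(1,-1),4:(1,1)}[i]
    P=mag(s[0]*.102,s[1]*.042,.075+.018); togo(P,np.degrees(YAW)+90,'c%d (tip to .075)'%i)
def heights():
    "z of the cover's top at the four dots, from the top depth"
    p,d,m=snap("top"); K=np.array(m["intrinsics"]);R=np.array(m["R"]);t=np.array(m["t"])
    for i,(a,b) in {1:(-1,-1),2:(-1,1),3:(1,-1),4:(1,1)}.items():
        u,v=proj(m,mag(a*.102,b*.042,.08)).round().astype(int)
        D=d[v-1:v+2,u-1:u+2]; D=np.median(D[D>0]) if (D>0).any() else np.nan
        w=R.T@(np.array([(u-K[0,2])/K[0,0]*D,(v-K[1,2])/K[1,1]*D,D])-t); print('c',i,'top z',round(1000*w[2],1),p[v,u])
E
python3 - <<'E'
from h import *
press(1); heights()
E
```

```text
t: 36.47
eef_pos: [0.5392, -0.1571, 0.3459]
tool_rot: [-0.002, 0.774, 0.634, 0.0]
contact_force: [-0.4, 1.2, 0.0]
gripper_width: -0.0
grasp_force: 0.0
t: 36.72
eef_pos: [0.5396, -0.1631, 0.3464]
tool_rot: [0.0, 0.776, 0.631, -0.0]
contact_force: [-0.9, 0.1, -0.0]
gripper_width: -0.001
grasp_force: 0.0
c1 (tip to .075) t 36.72 grasp [ 0.5396 -0.1632  0.1914] yang -11.8 | go mm [ 1.9 -1.3 98.4] yaw -0.3 F [-0.9  0.1 -0. ] w -0.1 gf 0.0
c 1 top z 89.2 [104  56  36]
c 2 top z 89.0 [102  53  30]
c 3 top z 612.2 [76 52 44]
c 4 top z 566.5 [87 56 46]
```

```bash

python3 -m pendant '[[0,0.002,-0.001,0.03,0],[0,0,0,0.03,0],[0,0,0,0.015,0],[0,0,0,0.008,0],[0,0,0,0.003,0],[0,0,0,0.003,0],[0,0,0,0,0]]' | grep -E 'force|eef'
python3 -m pendant '[[0,0,0,0.003,0],[0,0,0,0,0]]' | grep -E 'force|eef'
python3 -m pendant '[[0,0,0,0.003,0],[0,0,0,0,0]]' | grep -E 'force|eef'
python3 - <<'E'
from h import *
press(1)
E
```

```text
eef_pos: [0.5391, -0.1601, 0.2578]
contact_force: [-1.7, -0.5, 0.1]
grasp_force: 0.4
eef_pos: [0.5392, -0.1597, 0.2549]
contact_force: [-0.4, 0.4, -0.0]
grasp_force: 0.0
eef_pos: [0.5395, -0.1597, 0.2517]
contact_force: [0.8, -0.9, 1.6]
grasp_force: 0.8
c1 (tip to .075) t 37.68 grasp [ 0.5398 -0.1598  0.0967] yang -11.7 | go mm [-1.5 -0.8  3.7] yaw -0.2 F [ 0.8 -0.9  1.6] w -0.1 gf 0.8
```

```bash

python3 -m pendant '[[0,0,0,0.002,0],[0,0,0,0,0]]' | grep -E 'contact|eef'
python3 -m pendant '[[0,0,0,0.002,0],[0,0,0,0,0]]' | grep -E 'contact|eef'
python3 -m pendant '[[0,0,0,0.002,0],[0,0,0,0,0]]' | grep -E 'contact|eef'
python3 - <<'E'
from h import *
press(1)
E
```

```text
eef_pos: [0.5397, -0.1599, 0.2506]
contact_force: [-1.7, -1.0, 11.5]
eef_pos: [0.5398, -0.1601, 0.2501]
contact_force: [-6.0, 2.5, 26.8]
eef_pos: [0.5399, -0.1603, 0.2496]
contact_force: [-11.3, 4.1, 41.4]
c1 (tip to .075) t 38.18 grasp [ 0.5405 -0.1601  0.0946] yang -11.8 | go mm [-1.4 -1.5  1.6] yaw -0.2 F [-11.3   4.1  41.4] w 0.6 gf 21.5
```

```bash

python3 -m pendant '[[0,0,0,-0.006,0],[0,0,0,-0.03,0],[0,-0.0015,0.03,0,0],[0,0,0.03,0,0],[0,0,0.022,0,0],[0,0,0,0,0],[0,0,0,0,0]]' | grep -E 'contact|eef'
python3 - <<'E'
from h import *
press(2); heights()
E
```

```text
eef_pos: [0.6194, -0.1775, 0.2808]
contact_force: [-1.0, -0.4, 0.5]
c2 (tip to .075) t 38.77 grasp [ 0.6193 -0.1775  0.1258] yang -11.7 | go mm [-0.   1.8 32.8] yaw -0.2 F [-1.  -0.4  0.5] w 0.3 gf 0.0
c 1 top z 625.8 [54 60 59]
c 2 top z 132.5 [38 41 36]
c 3 top z 88.7 [107  60  37]
c 4 top z 96.5 [111  95  89]
```

```bash

python3 -m pendant '[[0,0,0.001,0.015,0],[0,0,0,0.006,0],[0,0,0,0.004,0],[0,0,0,0.003,0],[0,0,0,0,0]]' | grep -E 'contact|eef'
python3 -m pendant '[[0,0,0,0.0015,0],[0,0,0,0,0]]' | grep -E 'contact|eef'
python3 -m pendant '[[0,0,0,0.0015,0],[0,0,0,0,0]]' | grep -E 'contact|eef'
python3 -m pendant '[[0,0,0,0.001,0],[0,0,0,0,0]]' | grep -E 'contact|eef'
E=1 python3 -c "from h import *; press(2)"
```

```text
eef_pos: [0.6189, -0.1781, 0.2537]
contact_force: [-0.6, 0.3, -1.1]
eef_pos: [0.6192, -0.1777, 0.2514]
contact_force: [-0.2, 0.4, -0.3]
eef_pos: [0.6194, -0.1779, 0.2501]
contact_force: [-2.4, -1.1, 2.5]
eef_pos: [0.6195, -0.178, 0.2497]
contact_force: [-3.9, 1.6, 7.6]
c2 (tip to .075) t 39.73 grasp [ 0.6193 -0.178   0.0947] yang -11.7 | go mm [0.4 1.7 1.7] yaw -0.2 F [-3.9  1.6  7.6] w 0.3 gf 3.7
```

```bash

python3 -m pendant '[[0,0,0,0.0015,0],[0,0,0,0,0]]' | grep -E 'contact|eef'
python3 -m pendant '[[0,0,0,0.0005,0],[0,0,0,0,0]]' | grep -E 'contact|eef'
python3 -m pendant '[[0,0,0,-0.006,0],[0,0,0,-0.04,0],[0,0,0,-0.04,0],[0,-0.03,-0.01,0,0],[0,-0.035,0,0,0],[0,-0.035,0,0,0],[0,-0.035,0,0,0],[0,-0.035,0,0,0],[0,-0.034,0.01,0,0],[0,0,0,0,0],[0,0,0,0,0]]' | grep -E 'contact|eef'
python3 -c "from h import *; press(4);heights()"
```

```text
eef_pos: [0.6196, -0.1782, 0.2494]
contact_force: [-6.8, 2.4, 17.3]
eef_pos: [0.6195, -0.1782, 0.2493]
contact_force: [-9.4, 2.4, 20.5]
eef_pos: [0.5774, -0.3803, 0.3329]
contact_force: [0.4, 0.7, -0.8]
c4 (tip to .075) t 40.98 grasp [ 0.5773 -0.3806  0.1779] yang -12.0 | go mm [ 3.4  2.4 84.9] yaw -0.4 F [ 0.4  0.7 -0.8] w -0.1 gf 0.0
c 1 top z 75.9 [102  57  40]
c 2 top z 77.7 [101  56  35]
c 3 top z 91.1 [99 53 34]
c 4 top z 92.2 [99 53 32]
```

```bash

python3 -m pendant '[[0,0.003,0.001,0.03,0],[0,0,0,0.025,0],[0,0,0,0.008,0],[0,0,0,0.004,0],[0,0,0,0.003,0],[0,0,0,0.003,0],[0,0,0,0.003,0],[0,0,0,0,0]]' | grep -E 'contact|eef'
python3 -m pendant '[[0,0,0,0.003,0],[0,0,0,0,0]]' | grep -E 'contact|eef'
python3 -m pendant '[[0,0,0,0.002,0],[0,0,0,0,0]]' | grep -E 'contact|eef'
python3 -m pendant '[[0,0,0,0.0015,0],[0,0,0,0,0]]' | grep -E 'contact|eef'
E=1 python3 -c "from h import *; press(4)"
```

```text
eef_pos: [0.5808, -0.3744, 0.2592]
contact_force: [-1.5, 2.8, 4.0]
eef_pos: [0.5809, -0.375, 0.2569]
contact_force: [0.1, -0.6, 0.2]
eef_pos: [0.5805, -0.3754, 0.2537]
contact_force: [-0.7, -0.3, 3.9]
eef_pos: [0.5801, -0.3751, 0.251]
contact_force: [0.4, -0.4, 0.2]
c4 (tip to .075) t 42.2 grasp [ 0.5802 -0.3752  0.096 ] yang -11.7 | go mm [-2.5  0.5  3. ] yaw -0.2 F [ 0.4 -0.4  0.2] w 0.1 gf 0.1
```

```bash

python3 -m pendant '[[0,0,0,0.0015,0],[0,0,0,0,0]]' | grep -E 'contact|eef'
python3 -m pendant '[[0,0,0,0.001,0],[0,0,0,0,0]]' | grep -E 'contact|eef'
python3 -m pendant '[[0,0,0,0.001,0],[0,0,0,0,0]]' | grep -E 'contact|eef'
E=1 python3 -c "from h import *; press(4)"
```

```text
eef_pos: [0.5801, -0.3753, 0.2504]
contact_force: [-2.9, 0.7, 9.1]
eef_pos: [0.5801, -0.3754, 0.2502]
contact_force: [-4.1, 2.6, 14.8]
eef_pos: [0.5802, -0.3754, 0.2501]
contact_force: [-5.5, 3.8, 22.1]
c4 (tip to .075) t 42.7 grasp [ 0.5804 -0.3754  0.0951] yang -11.7 | go mm [-2.4  0.4  2.1] yaw -0.2 F [-5.5  3.8 22.1] w 0.2 gf 10.2
```

Corner 4 is home. Next is corner 3.

```bash

python3 -m pendant '[[0,0,0,-0.006,0],[0,-0.002,0,-0.035,0],[0,0,-0.03,0,0],[0,0,-0.03,0,0],[0,0,-0.0235,0,0],[0,0,0,0.015,0],[0,0,0,0.005,0],[0,0,0,0,0]]' | grep -E 'contact|eef'
python3 -m pendant '[[0,0,0,0.003,0],[0,0,0,0.003,0],[0,0,0,0.003,0],[0,0,0,0,0]]' | grep -E 'contact|eef'
python3 -m pendant '[[0,0,0,0.003,0],[0,0,0,0.003,0],[0,0,0,0,0]]' | grep -E 'contact|eef'
E=1 python3 -c "from h import *; press(3)"
```

```text
eef_pos: [0.4978, -0.3592, 0.2668]
contact_force: [0.3, 0.7, 1.1]
eef_pos: [0.4985, -0.3599, 0.2589]
contact_force: [0.6, 0.1, 0.1]
eef_pos: [0.4981, -0.3601, 0.2537]
contact_force: [-0.2, 0.5, 0.2]
c3 (tip to .075) t 43.95 grasp [ 0.4982 -0.3601  0.0987] yang -11.7 | go mm [-1.  -0.   5.7] yaw -0.2 F [-0.2  0.5  0.2] w -0.2 gf 0.0
```

```bash

python3 -m pendant '[[0,0,0,0.002,0],[0,0,0,0,0]]' | grep -E 'contact|eef'
python3 -m pendant '[[0,0,0,0.0015,0],[0,0,0,0,0]]' | grep -E 'contact|eef'
python3 -m pendant '[[0,0,0,0.001,0],[0,0,0,0,0]]' | grep -E 'contact|eef'
python3 -m pendant '[[0,0,0,0.001,0],[0,0,0,0,0]]' | grep -E 'contact|eef'
E=1 python3 -c "from h import *; press(3)"
```

```text
eef_pos: [0.4981, -0.3599, 0.251]
contact_force: [0.0, 0.5, 0.2]
eef_pos: [0.498, -0.36, 0.2497]
contact_force: [0.8, -1.2, 1.0]
eef_pos: [0.4979, -0.3599, 0.2486]
contact_force: [0.7, -0.9, 1.3]
eef_pos: [0.4978, -0.36, 0.2485]
contact_force: [-1.9, 2.6, 9.5]
c3 (tip to .075) t 44.62 grasp [ 0.4979 -0.3599  0.0935] yang -11.7 | go mm [-1.1  0.3  0.5] yaw -0.2 F [-1.9  2.6  9.5] w 0.4 gf 4.7
```

Press on to about 20 N, then pull well clear and check.

```bash

python3 -m pendant '[[0,0,0,0.0015,0],[0,0,0,0,0]]' | grep -E 'contact|eef'
python3 -m pendant '[[0,0,0,-0.006,0],[0,0,0,-0.04,0],[0,0,0,-0.04,0],[0,0,0,-0.04,0],[0,0.03,0,0,0],[0,0.04,0,0,0],[0,0.04,0,0,0],[0,0.04,0,0,0],[0,0.04,0,0,0],[0,0.04,0,0,0],[0,0.04,0,0,0],[0,0.04,0,0,0]]' | grep -E 'contact|eef'
python3 -m pendant '[[0,0.04,0,0,0],[0,0.04,0,0,0],[0,0,0,0,0]]' | grep eef
python3 - <<'E'
from h import *
heights(); snap("top","top2"); p,d,m=snap("scene","s4")
K=np.array(m["intrinsics"]);R=np.array(m["R"]);t=np.array(m["t"])
for i,(a,b) in {1:(-1,-1),2:(-1,1),3:(1,-1),4:(1,1)}.items():
    u,v=proj(m,mag(a*.102,b*.042,.076)).round().astype(int); D=np.median(d[v-1:v+2,u-1:u+2])
    print(i,u,v,p[v,u],np.round(R.T@(np.array([(u-K[0,2])/K[0,0]*D,(v-K[1,2])/K[1,1]*D,D])-t),4)[2])
cv2.imwrite('pics/c4.png',cv2.resize(p[200:350,50:270],None,fx=3.6,fy=3.6,interpolation=2))
E
```

```text
eef_pos: [0.4979, -0.3601, 0.2485]
contact_force: [-5.1, 4.4, 22.0]
eef_pos: [0.5606, -0.0543, 0.3721]
contact_force: [0.7, 0.1, -0.4]
eef_pos: [0.5779, 0.0321, 0.3716]
c 1 top z 76.1 [103  54  32]
c 2 top z 77.2 [107  61  39]
c 3 top z 77.9 [106  58  42]
c 4 top z 78.2 [103  56  40]
1 222 257 [137  58   3] 0.0767
2 208 291 [141  62  19] 0.0765
3 124 243 [135  54  11] 0.0768
4 106 276 [136  56  15] 0.0764
```

View pics/c4.png

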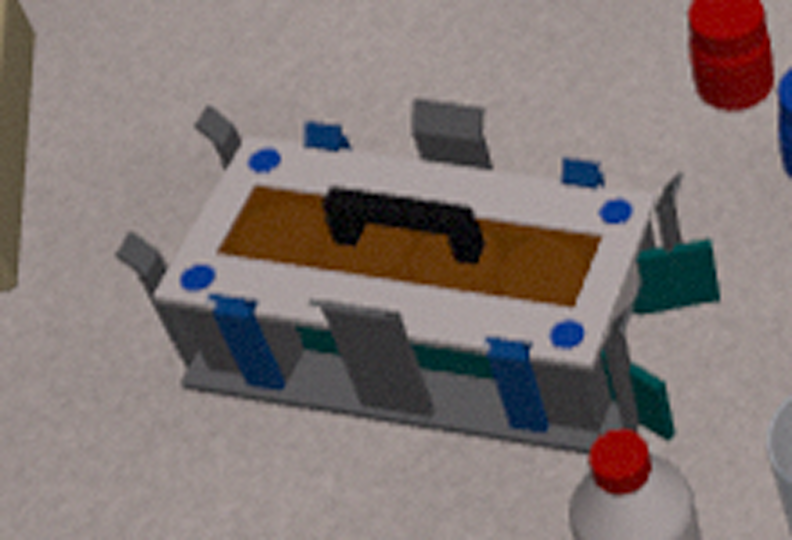

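The scene crop shows the cover flat in the guides, with all four clips over its edges at (325,135), (580,172), (235,310) and (510,350). All four corners read 76.4–76.8 mm, level and below the 80 mm limit, so I'm handing in.

```bash
python3 -c "from station import bot; print(bot.hand_in())"
```

```text
the job is handed in; nothing more can be done
None
```

The job is handed in: all four jars are upright in single file inside the lane, and the cover is on with its tongue at the mouth and all four corners level at 76–77 mm, so the clips read as home; one press on corner 1 reached about 41 N at the fingertips, above the 25 N stated as harmless.

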